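Post the used slicer blade into the return box

ROBOT

A 6-joint arm with a two-finger parallel gripper is mounted at the origin on the work surface. World frame = base frame: x ahead of the robot, y to its left, z up, the work surface at z = 0. Lengths are in m, angles in rad, forces in N, time in s.
With the tool pointing down it reaches from about 0.325 to 0.85 m from the base axis. Payload 4.4 kg.
Tool frame: the origin (TCP) lies midway between the tips of the shut fingers; the grasp point (between the pads) lies 19 mm behind it (ctrl.hold_point_z is the distance from the TCP to the grasp point, in m); z points along the fingers, y is the line along which they close (so a half turn about z gives the same grasp; the last joint's range is limited). The gripper opens to 94 mm and grips with 3 to 60 N. Pads are 16 mm wide; open, the fingers measure 119 mm over their backs; the gripper's body (75 mm by 177 mm) begins 78 mm behind the grasp point.
Start: joints at [-1.325, 0.207, 1.542, -0, 1.393, -0.15], TCP at [0.222, -0.531, 0.205] pointing down, gripper open.
Joint ranges: [-2.73, 2.73], [-0.86, 2.22], [0.23, 2.46], [-1.11, 4.25], [0.08, 2.63], [-2.82, 2.82]. Speed limits (rad/s): [2.79, 2.79, 3.14, 3.14, 3.14, 3.14].

INTERFACE

Orientations are given as a unit quaternion [w, x, y, z].
In Python, from rig import monitor, optics, ctrl gives the robot as it stands.
- The arm moves only by the shell command python3 -m inch 'ROWS' [OPENING]. ROWS is JSON, a list of rows, each a list of 2 entries, a list of its own where there are three numbers: the shift along the tool's x, y, z each as a share of 0.25 m, from -1 to 1, then the turn, a rotation vector about the tool's x, y, z each as a share of pi/2 rad, from -1 to 1. A call has 1 to 10 rows; each row is the pose to reach, as a shift and turn from the pose commanded when the call began, along the tool's axes at that moment; what a row does not reach only later rows make up. A row lasts 1/8 s, in which the tool goes at most 62.5 mm and 10.7 degrees, less where a joint would pass 70% of its speed; a pose out of reach is approached as far as the arm can. A call with a number of a shift or a turn outside -1 to 1 is refused whole. A call with a gripper value outside its range is refused whole. OPENING is the opening, from 0 (shut) to 1 (fully open), set as the call begins (- or left out, the last holds). The fingers move at their own pace and stop on an object; the grip force is fixed at half the most. Time passes only in rows, so rows that repeat a pose let the fingers close. It gives the time, the measured TCP pose, the force, the opening and the grip force at its end, in the units of the state.
- monitor.get_state(): the state, without advancing time (a new reading comes with each control period).
- optics.read_camera(name): name is "side" or "top" or "wrist"; returns the picture (480x640x3 uint8, red, green, blue); there is no depth.
- optics.camera_params(name): a dict with "fx", "fy", "cx", "cy" (pixels), "distortion" ([k1, k2, p1, p2, k3] as OpenCV has them; the pictures are not rectified), "cam_to_world" (4x4, takes a point from camera to world coordinates). Camera axes: x right, y down, z forward; pixel columns grow to the right and rows downward; lengths in m; the calibration is good to about 2 mm. A picture is of the moment at which its call begins: read the wrist's pose just before it. camera_params takes no time and is no camera call; for the wrist camera it gives the pose at the moment of the call.
- ctrl.close_job(): hands the job in; it is judged then, once.
The state is a dict: "t": time; "q": joint angles; "qvel": joint speeds; "effort": joint torques, N m; "tool_pos": TCP position; "tool_rot": TCP orientation; "contact_force": force on the tool from outside, world axes, zero at the start; "wrist_torque": the same for the moment, N m; "finger_gap": finger opening in m; "grasp_force": force on a finger pad.
Only numpy, scipy, OpenCV 4.12 (cv2) and the standard library are available. Lean on these libraries where they do the work, as an engineer would, in place of code of your own. Each camera call takes 0.05 s, during which the arm holds its last target. There are 200 camera calls.

TASK

Take the orange slicer blade cartridge out of the drying rack and post it, upright with its handle tongue up, through the slot in the lid of the blade return box, feeling for the slot and pushing it gently past the sprung roller until it drops right inside. Never lean on the box with more than about 25 newtons, and leave the grey and blue cartridges in the rack and everything else on the bench where it is.

Things in the scene. Friction and masses are not known exactly. Their poses are not given: they have to be found in the camera images.
- orange_cartridge: Orange rigid flat plate, 0.1 to 0.16 kg, upright in one of the rack's places. Origin: centre of its lower edge; z up, x through its thickness, y along its width. Body 12 mm thick, 70 mm wide, z = 0 to 50 mm, long lower edges rounded (4 mm radius). Above it the handle tongue, 8 mm thick, 40 mm wide, z = 50 to 110 mm: grasp it across its thickness, near the top. Same turned half round.
- orange_cartridge_top (a point): Centre of the top edge of the orange cartridge's tongue, 110 mm above its origin.
- rack: White drying rack, a block 190 (x) by 98 (y) by 25 mm high, fixed to the bench; origin under its centre. Three pockets 13.5 mm (x) by 73 mm (y), 20 mm deep (floors at z = 5 mm), at x = -62, 0 and +62 mm, y = 0. A cartridge stands in each.
- return_box: Green blade return box, clear +x wall, metal lid, fixed to the bench. Outside 100 (x) by 124 (y) mm, walls 4 mm; origin under its centre on the bench. The lid plate is 146 by 128 by 7 mm, top at z = 130 mm, with one slot: 14.5 mm wide (along the box's x), 78 mm long (along its y), edges rounded 1.5 mm, its throat 29 mm deep. The lid sits on soft rubber mounts: pressed down it yields 0.3 mm per N, up to 5 mm.
- lid_centre (a point): Centre of the box, at the height of the lid's top; its axes are the box's. NOT the slot's centre: the lid slides stiffly along the box's x (10 N sideways shifts it) and was left anywhere, so the slot's centre has y = 0 here but an unmeasured x between -20 and +20 mm. See it or feel for it: beside the slot the cartridge's lower edge stops on the lid, over it it goes down.
- roller_line (a point): 14 mm under lid_centre: height of the axis of a sprung rubber roller along y, which reaches 3.5 mm into the throat from +x and moves with the slot. Pushing the cartridge's body past it takes some 3 to 12 N downwards. It grips the body, not the thinner tongue: with the lower edge 70 mm or more below the lid's top, the cartridge falls freely when released.
- box_floor (a point): Centre of the box's inner floor, a 5 mm rubber tray on the bench. A cartridge standing there has its top 15 mm below the lid's top.
- grey_cartridge: Grey standing blade cartridge of the same shape as the orange one, in another place of the rack; stays there. Origin at the centre of its lower edge.
- blue_cartridge: Blue standing blade cartridge of the same shape as the orange one, in another place of the rack; stays there. Origin at the centre of its lower edge.
- bowl: Metal mixing bowl, 150 mm across, 70 mm high, bystander. Origin under its centre.
- spice_jar: Amber jar, 60 mm across, 100 mm high, bystander. Origin under its centre.
- spatula: Spatula lying flat along its x axis, bystander.
- cup: Clear plastic cup, 70 mm across, 80 mm high, bystander. Origin under its centre.
- tub: White open tub, 160 by 120 by 70 mm high, bystander. Origin under its centre.

How it is judged:
By the outcome, as a careful person would: the job done as asked, in the order asked, and still so for the second after the job is handed in, with the robot touching nothing.
It also fails if it takes over 72 s, if anything falls off the work surface, if the arm or the gripper's body presses on something with over 40 N, if the wrist force passes 120 N, or if a joint passes its speed limit or range.

## Working session

There is one attempt and no reset: what is moved stays moved. The work goes in short steps, Python scripts to look and compute and a shell command to move; the robot and the scene stay as the last step left them, time stands still between calls to the robot, and variables do not carry over. Pictures are saved under pics/ and viewed, at most 10 in all, crops included, and the job is handed in when it is done.

```bash
mkdir -p pics; python3 - <<'E'
from rig import monitor, optics, ctrl
import cv2,json
s=monitor.get_state();print(s)
for n in("top","side"):
    im=optics.read_camera(n);cv2.imwrite(f"pics/{n}0.png",im[:,:,::-1])
    print(n,optics.camera_params(n))
print(ctrl.hold_point_z)
E
```

```text
{'t': 0.0, 'q': array([-1.32546411e+00,  2.07370217e-01,  1.54292181e+00, -3.08641402e-05,
        1.39347814e+00, -1.50508878e-01]), 'qvel': array([-0.00112159, -0.00176193,  0.0009573 ,  0.00077697,  0.00067365,
        0.002596  ]), 'effort': array([ 1.36786098e-04, -3.70878160e+01, -2.81419230e+01,  6.98222173e-02,
        3.60915880e-02, -1.57718755e-04]), 'tool_pos': array([ 0.22149286, -0.52977501,  0.20433431]), 'tool_rot': array([-1.08681480e-03,  9.80476462e-01,  1.96633472e-01, -6.67705626e-05]), 'contact_force': array([ 0.61089038,  0.27512823, -0.29304807]), 'wrist_torque': array([0.00193633, 0.07313518, 0.05482492]), 'grasp_force': 0.0, 'finger_gap': 0.09393214822324704}
top {'fx': 462.33585316938706, 'fy': 462.33585316938706, 'cx': 313.4399082047002, 'cy': 236.6125555065943, 'distortion': array([0.01376809, 0.        , 0.        , 0.        , 0.        ]), 'cam_to_world': array([[ 0.02714681, -0.98022019,  0.19603938,  0.33141941],
       [-0.99963009, -0.02629495,  0.00694722, -0.00377277],
       [-0.00165496, -0.19615546, -0.98057141,  1.0813878 ],
       [ 0.        ,  0.        ,  0.        ,  1.        ]])}
side {'fx': 599.7970794911331, 'fy': 599.7970794911331, 'cx': 330.3323705495572, 'cy': 237.92024515880786, 'distortion': array([0.02550871, 0.        , 0.        , 0.        , 0.        ]), 'cam_to_world': array([[ 0.94228126, -0.2435574 ,  0.22975166,  0.19478098],
       [-0.3345606 , -0.71203012,  0.61731864, -0.91015183],
       [ 0.01323758, -0.65855364, -0.75241735,  1.23591528],
       [ 0.        ,  0.        ,  0.        ,  1.        ]])}
0.0188
```

View pics/top0.png

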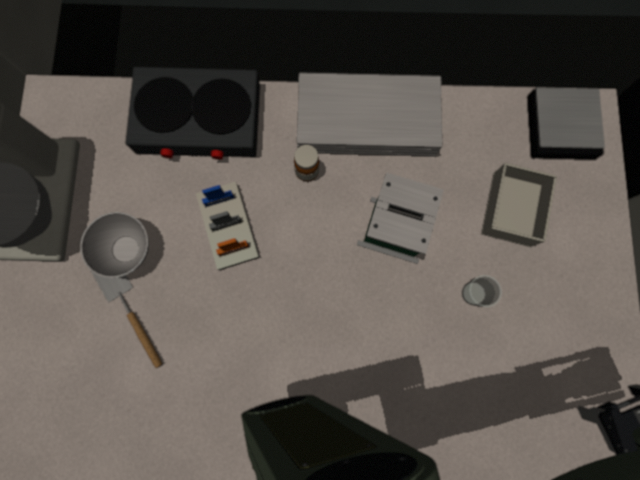

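View pics/side0.png

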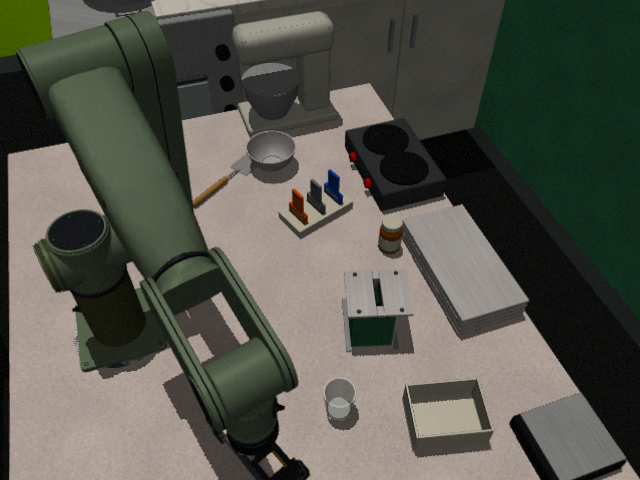

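The top view shows the orange cartridge at about (233,245) and the lid slot at about (406,212). In the side view the orange cartridge is at (298,205) and the slot at (378,292). Next I'll measure both by mask.

```bash
cat > h.py <<'E'
import numpy as np, cv2
from rig import monitor, optics, ctrl
def rays(P,px):
    K=np.array([[P['fx'],0,P['cx']],[0,P['fy'],P['cy']],[0,0,1]])
    u=cv2.undistortPoints(np.float64(px).reshape(-1,1,2),K,P['distortion']).reshape(-1,2)
    T=P['cam_to_world'];d=np.c_[u,np.ones(len(u))]@T[:3,:3].T
    return T[:3,3],d
def plane(P,px,z):
    o,d=rays(P,px);return o+d*((z-o[2])/d[:,2])[:,None]
def tri(o1,d1,o2,d2):
    A=np.c_[d1,-d2];s=np.linalg.lstsq(A,o2-o1,rcond=None)[0]
    return (o1+d1*s[0]+o2+d2*s[1])/2
def rect(m):
    c=max(cv2.findContours(m.astype(np.uint8),cv2.RETR_EXTERNAL,cv2.CHAIN_APPROX_NONE)[0],key=cv2.contourArea)
    return c,cv2.boxPoints(cv2.minAreaRect(c))
E
python3 - <<'E'
from h import *
t=cv2.imread('pics/top0.png');s=cv2.imread('pics/side0.png')
P=optics.camera_params('top')
hsv=cv2.cvtColor(t,cv2.COLOR_BGR2HSV)
m=(cv2.inRange(hsv,(3,150,60),(20,255,255))>0);w=np.zeros_like(m);w[225:270,205:265]=1
c,b=rect(m&w);print('orange',b.tolist())
a=cv2.resize(t[175:275,190:265],None,fx=5,fy=5,interpolation=cv2.INTER_CUBIC)
b=cv2.resize(t[170:270,355:445],None,fx=4.7,fy=5,interpolation=cv2.INTER_CUBIC)
cv2.imwrite('pics/crop1.png',np.hstack([a,b])[:, :800])
a=cv2.resize(s[165:240,270:360],None,fx=4.4,fy=4.4,interpolation=cv2.INTER_CUBIC)
b=cv2.resize(s[260:360,335:420],None,fx=4.4,fy=4.4,interpolation=cv2.INTER_CUBIC)
o=np.zeros((440,a.shape[1]+b.shape[1],3),np.uint8);o[:a.shape[0],:a.shape[1]]=a;o[:b.shape[0],a.shape[1]:]=b
cv2.imwrite('pics/crop2.png',o);print(a.shape,b.shape)
E
```

```text
orange [[214.6432342529297, 244.34054565429688], [234.45945739746094, 238.24325561523438], [237.63783264160156, 248.572998046875], [217.8216094970703, 254.6702880859375]]
(330, 396, 3) (440, 374, 3)
```

View pics/crop1.png

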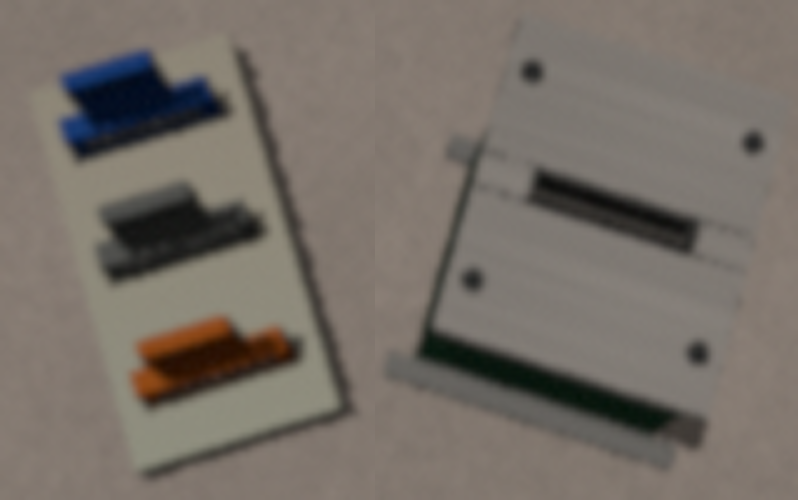

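View pics/crop2.png

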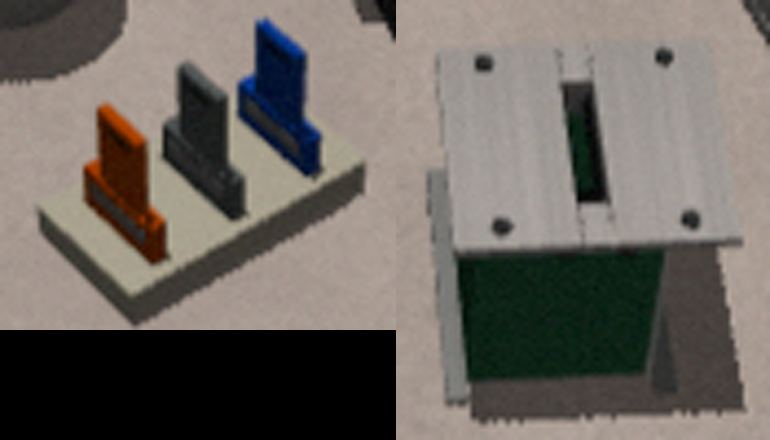

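The crops show the orange tongue's top edge clearly, the rack corners, and the slot quad inside the lid. Next I'll cast rays through those points.

```bash
python3 - <<'E'
from h import *
T=optics.camera_params('top');S=optics.camera_params('side')
A=lambda p:np.float64(p)/5+[190,175]
B=lambda p:(np.float64(p)-[375,0])/[4.7,5]+[355,170]
C=lambda p:np.float64(p)/4.4+[270,165]
D=lambda p:(np.float64(p)-[396,0])/4.4+[335,260]
def show(n,p):
    c=p.mean(0);e1=(p[1]-p[0]+p[2]-p[3])/2;e2=(p[3]-p[0]+p[2]-p[1])/2
    print(n,c.round(4),[(np.linalg.norm(e).round(4),np.degrees(np.arctan2(e[1],e[0])).round(1)) for e in(e1,e2)])
show('rack top',plane(T,A([(33,88),(235,38),(348,408),(145,470)]),.025))
show('rack side',plane(S,C([(38,208),(133,298),(364,162),(268,72)]),.025))
show('tongue top',plane(T,A([(137,345),(230,318),(238,336),(144,362)]),.115))
show('tongue side',plane(S,C([(98,107),(143,138),(149,134),(108,103)]),.115))
show('lid top',plane(T,B([(520,18),(793,100),(705,420),(430,330)]),.13))
show('lid side',plane(S,D([(438,48),(705,40),(740,241),(455,250)]),.13))
show('slot top',plane(T,B([(537,170),(697,218),(692,251),(528,199)]),.13))
show('slot side',plane(S,D([(560,80),(593,80),(608,203),(580,203)]),.13))
E
python3 -m inch '[[[0,0,-0.5],[0,0,0]],[[0,0,-0.5],[0,0,0]]]' 1
```

```text
rack top [0.566  0.2047 0.025 ] [(np.float64(0.0976), np.float64(-72.5)), (np.float64(0.1899), np.float64(-160.3))]
rack side [0.5659 0.2068 0.025 ] [(np.float64(0.1007), np.float64(-71.4)), (np.float64(0.1901), np.float64(20.7))]
tongue top [0.5058 0.1854 0.115 ] [(np.float64(0.0409), np.float64(-72.2)), (np.float64(0.0083), np.float64(-153.9))]
tongue side [0.5103 0.1887 0.115 ] [(np.float64(0.0376), np.float64(-63.9)), (np.float64(0.0059), np.float64(17.1))]
lid top [ 0.578  -0.1904  0.13  ] [(np.float64(0.1275), np.float64(-105.6)), (np.float64(0.1451), np.float64(163.3))]
lid side [ 0.5797 -0.1922  0.13  ] [(np.float64(0.143), np.float64(-16.8)), (np.float64(0.1281), np.float64(-106.5))]
slot top [ 0.5803 -0.191   0.13  ] [(np.float64(0.0753), np.float64(-105.3)), (np.float64(0.014), np.float64(166.3))]
slot side [ 0.5804 -0.1916  0.13  ] [(np.float64(0.0158), np.float64(-19.0)), (np.float64(0.0783), np.float64(-105.9))]
t: 0.35
tool_pos: [0.2214, -0.5294, 0.33]
tool_rot: [-0.002, 0.98, 0.197, -0.0]
contact_force: [-0.4, -1.0, 1.4]
finger_gap: 0.0939
grasp_force: 0.0
```

```bash
cat > go.py <<'E'
import sys
from h import *
from scipy.spatial.transform import Rotation as Ro
# target TCP x y z, yaw(deg) of tool y axis
x,y,z,a=map(float,sys.argv[1:5])
s=monitor.get_state();q=s['tool_rot'];R=Ro.from_quat(q,scalar_first=True)
a=np.radians(a);Y=np.array([np.cos(a),np.sin(a),0]);Z=np.array([0,0,-1.]);X=np.cross(Y,Z)
G=Ro.from_matrix(np.c_[X,Y,Z])
print('shift',(R.inv().apply(np.array([x,y,z])-s['tool_pos'])/.25).round(3),'turn',((R.inv()*G).as_rotvec()/(np.pi/2)).round(3),'F',s['contact_force'].round(1),'pos',s['tool_pos'].round(4),'grip',s['finger_gap'].round(4),s['grasp_force'])
E
python3 -m inch '[[[1,-1,0],[0,0,-0.96]],[[1,-1,0],[0,0,-0.96]],[[1,-1,0],[0,0,-0.96]],[[1,-1,0],[0,0,-0.96]],[[1,-1,0],[0,0,-0.96]],[[1,-1,0],[0,0,-0.96]],[[1,-1,0],[0,0,-0.96]],[[1,-1,0],[0,0,-0.96]],[[1,-1,0],[0,0,-0.96]],[[1,-1,0],[0,0,-0.96]]]'; python3 go.py 0.4 0.18 0.28 19.3
```

```text
t: 1.6
tool_pos: [0.3558, -0.2035, 0.3302]
tool_rot: [-0.0, 0.581, 0.814, 0.0]
contact_force: [-0.1, -0.2, 0.2]
finger_gap: 0.0936
grasp_force: 0.0Traceback (most recent call last):
  File "go.py", line 9, in <module>
    print('shift',(R.inv().apply(np.array([x,y,z])-s['tool_pos'])/.25).round(3),'turn',((R.inv()*G).as_rotvec()/(np.pi/2)).round(3),'F',s['contact_force'].round(1),'pos',s['tool_pos'].round(4),'grip',s['finger_gap'].round(4),s['grasp_force'])
                                                                                                                                                                                                        ^^^^^^^^^^^^^^^^^^^^^
AttributeError: 'float' object has no attribute 'round'
```

```bash
sed -i "s/s\['finger_gap'\].round(4)/s['finger_gap']/" go.py; python3 go.py 0.507 0.1855 0.28 19.4
```

```text
shift [1.276 1.077 0.201] turn [-0.    -0.    -0.005] F [-0.1 -0.2  0.2] pos [ 0.3558 -0.2035  0.3302] grip 0.09364714588168026 0.0
```

```bash
python3 -m inch '[[[0.9,0.8,0.1],[0,0,0]],[[0.9,0.8,0.1],[0,0,0]],[[0.9,0.8,0.1],[0,0,0]],[[0.9,0.8,0.1],[0,0,0]],[[0.9,0.8,0.1],[0,0,0]],[[0.9,0.8,0.1],[0,0,0]]]';python3 -m inch '[[[0.376,0.277,0.1],[0,0,-0.005]],[[0.376,0.277,0.1],[0,0,-0.005]],[[0.376,0.277,0.1],[0,0,-0.005]],[[0.376,0.277,0.1],[0,0,-0.005]],[[0.376,0.277,0.1],[0,0,-0.005]]]'; python3 - <<'E'
from h import *
P=optics.camera_params('wrist')
im=optics.read_camera('wrist');cv2.imwrite('pics/w1.png',im[:,:,::-1])
np.save('w1.npy',P,allow_pickle=True);print(P['cam_to_world'].round(3),P['fx'])
E
python3 go.py 0.507 0.1855 0.28 19.4
```

```text
t: 2.35
tool_pos: [0.4715, 0.0771, 0.3045]
tool_rot: [-0.001, 0.579, 0.816, -0.0]
contact_force: [-1.0, 0.0, 0.1]
finger_gap: 0.094
grasp_force: 0.0
t: 2.98
tool_pos: [0.5064, 0.1842, 0.2812]
tool_rot: [0.001, 0.578, 0.816, 0.0]
contact_force: [0.9, 0.3, -0.0]
finger_gap: 0.0938
grasp_force: 0.0
[[ 0.944  0.317  0.097  0.478]
 [ 0.331 -0.903 -0.272  0.264]
 [ 0.001  0.289 -0.957  0.46 ]
 [ 0.     0.     0.     1.   ]] 352.4194559600514
shift [0.004 0.004 0.005] turn [ 0.001  0.    -0.   ] F [-0.8  1.  -0.1] pos [0.5064 0.1844 0.2812] grip 0.09375814375222663 0.0
```

View pics/w1.png

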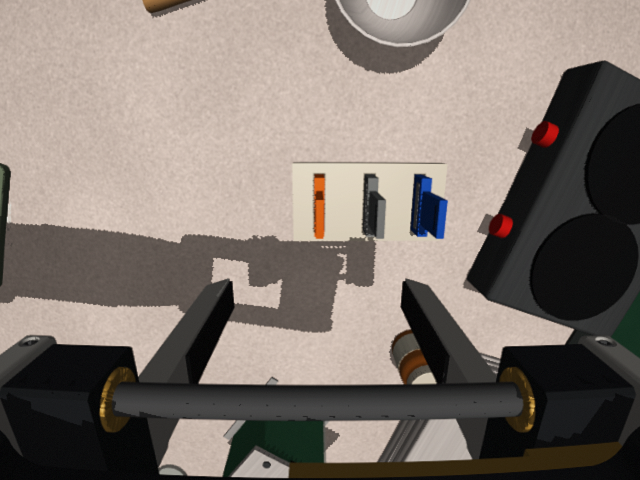

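The orange cartridge sits edge-on at columns ~314–325, centred between the fingers, with grey and blue to its right. I'll narrow the opening so the fingers clear grey, after refining the position.

```bash
python3 - <<'E'
from h import *
P=np.load('w1.npy',allow_pickle=True).item()
im=cv2.imread('pics/w1.png');hsv=cv2.cvtColor(im,cv2.COLOR_BGR2HSV)
m=cv2.inRange(hsv,(3,150,60),(20,255,255));m[:,:290]=0;m[:,345:]=0;m[:160]=0;m[250:]=0
ys,xs=np.nonzero(m);print(xs.min(),xs.max(),ys.min(),ys.max())
for r in (178,190,200,215,225,235):
    c=np.nonzero(m[r])[0];print(r,c.min(),c.max())
r0=ys.max()
p=plane(P,[(xs[ys>215].mean(),r0+.5)],.115);print('top edge near end',p)
print(plane(P,[(xs[ys>220].mean(),232),(xs[(ys>200)&(ys<212)].mean(),206)],.115))
E
python3 -m inch '[[[0.004,0.004,0.3],[0,0,0]],[[0.004,0.004,0.3],[0,0,0]],[[0.004,0.004,0.3],[0,0,0]],[[0.004,0.004,0.3],[0,0,0]]]' 0.36;python3 go.py 0.507 0.1855 0.083 19.4
```

```text
314 324 174 238
178 314 323
190 314 323
200 315 323
215 315 323
225 315 323
235 315 323
top edge near end [[0.51356137 0.1696009  0.115     ]]
[[0.51125818 0.17606216 0.115     ]
 [0.50233499 0.20124753 0.115     ]]
t: 3.52
tool_pos: [0.5084, 0.1873, 0.2079]
tool_rot: [0.001, 0.577, 0.817, 0.001]
contact_force: [0.0, 0.5, -0.3]
finger_gap: 0.0576
grasp_force: 0.0
shift [-0.005 -0.01   0.5  ] turn [0.003 0.    0.001] F [ 0.   0.5 -0.3] pos [0.5084 0.1873 0.2079] grip 0.05763081842384437 0.0
```

```bash
python3 -m inch '[[[-0.004,-0.006,0.25],[0,0,0]],[[-0.004,-0.006,0.4],[0,0,0]],[[-0.004,-0.006,0.48],[0,0,0]],[[-0.004,-0.006,0.5],[0,0,0]],[[-0.004,-0.006,0.5],[0,0,0]]]' 0.36;python3 go.py 0.507 0.1865 0.083 19.4; python3 - <<'E'
from h import *
im=optics.read_camera('wrist');cv2.imwrite('pics/w2.png',im[:,:,::-1])
E
```

```text
t: 4.15
tool_pos: [0.5072, 0.1861, 0.0821]
tool_rot: [0.001, 0.577, 0.817, 0.001]
contact_force: [0.8, -0.5, 0.7]
finger_gap: 0.0336
grasp_force: 0.0
shift [ 0.002 -0.    -0.004] turn [0.002 0.    0.001] F [ 0.8 -0.5  0.7] pos [0.5072 0.1861 0.0821] grip 0.03363766406122124 0.0
```

View pics/w2.png

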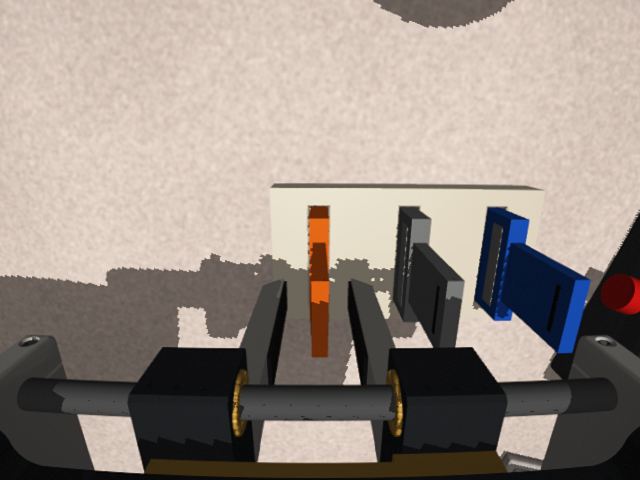

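The tongue is centred between the pads (column ~319), so I'll close and lift.

```bash
python3 -m inch '[[[0,0,0],[0,0,0]],[[0,0,0],[0,0,0]],[[0,0,0],[0,0,0]],[[0,0,0],[0,0,0]],[[0,0,0],[0,0,0]],[[0,0,0],[0,0,0]]]' 0; python3 -m inch '[[[0,0,-0.04],[0,0,0]],[[0,0,-0.12],[0,0,0]],[[0,0,-0.3],[0,0,0]],[[0,0,-0.5],[0,0,0]],[[0,0,-0.7],[0,0,0]],[[0,0,-0.72],[0,0,0]],[[0,0,-0.72],[0,0,0]]]'; python3 - <<'E'
from h import *
P=optics.camera_params('wrist');s=monitor.get_state()
np.save('w3.npy',dict(P,s=s),allow_pickle=True)
im=optics.read_camera('wrist');cv2.imwrite('pics/w3.png',im[:,:,::-1])
E
python3 go.py 0.5803 -0.1913 0.262 -16.4
```

```text
t: 4.95
tool_pos: [0.507, 0.1862, 0.0811]
tool_rot: [0.001, 0.577, 0.817, 0.001]
contact_force: [4.5, 1.2, 0.2]
finger_gap: 0.0077
grasp_force: 30.0
t: 5.82
tool_pos: [0.5043, 0.1854, 0.259]
tool_rot: [-0.001, 0.577, 0.817, -0.001]
contact_force: [0.2, 0.4, -0.9]
finger_gap: 0.0077
grasp_force: 30.0
shift [-1.522 -0.215 -0.016] turn [-0.004  0.001  0.399] F [ 0.  -0.2 -0.8] pos [0.5038 0.1854 0.2579] grip 0.007880014919190966 29.991361498832703
```

View pics/w3.png

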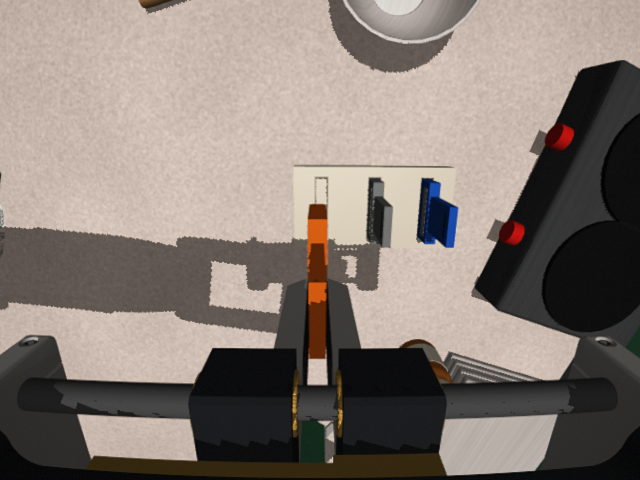

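The orange cartridge is held and the grey and blue ones are still standing. The tongue's top face spans rows ~283–357 at column 318; from that I'll get its offset along the width.

```bash
python3 - <<'E'
from h import *
from scipy.spatial.transform import Rotation as Ro
P=np.load('w3.npy',allow_pickle=True).item();s=P['s']
im=cv2.imread('pics/w3.png');hsv=cv2.cvtColor(im,cv2.COLOR_BGR2HSV)
m=cv2.inRange(hsv,(3,130,30),(20,255,255))
print([(r,np.nonzero(m[r,290:345])[0][[0,-1]]+290) for r in (206,215,240,270,285,300,320,340,352)])
R=Ro.from_quat(s['tool_rot'],scalar_first=True);z=s['tool_pos'][2]
for px,h in (((318,282.5),z+.0335),((317.5,357.5),z+.0335),((317.5,204.5),z-.0765)):
    p=plane(P,[px],h)[0];print((R.inv().apply(p-s['tool_pos'])*1000).round(1))
E
python3 -m inch '[[[-0.75,-0.1,-0.02],[0,0,0.2]],[[-0.75,-0.1,-0.02],[0,0,0.2]],[[-0.75,-0.1,-0.02],[0,0,0.2]],[[-0.75,-0.1,-0.02],[0,0,0.2]],[[-0.75,-0.1,-0.02],[0,0,0.2]],[[-0.75,-0.1,-0.02],[0,0,0.2]]]'
python3 go.py 0.5803 -0.1913 0.262 -16.4
```

```text
[(206, array([310, 325])), (215, array([309, 326])), (240, array([307, 327])), (270, array([308, 326])), (285, array([308, 326])), (300, array([307, 326])), (320, array([308, 326])), (340, array([309, 325])), (352, array([308, 324]))]
[ 21.8   0.2 -33.5]
[-17.4   0.  -33.5]
[36.1  0.2 76.5]
t: 6.62
tool_pos: [0.5439, 0.0023, 0.2642]
tool_rot: [-0.001, 0.697, 0.717, -0.001]
contact_force: [-0.1, -0.1, -1.0]
finger_gap: 0.0078
grasp_force: 30.0
shift [-0.778  0.123  0.008] turn [-0.002 -0.     0.2  ] F [-0.1 -0.1 -1. ] pos [0.5439 0.0023 0.2642] grip 0.00775999221793649 29.995392858982086
```

```bash
python3 -m inch '[[[-0.785,0.123,0.02],[-0.002,0,0.2]],[[-0.785,0.123,0.02],[-0.002,0,0.2]],[[-0.785,0.123,0.02],[-0.002,0,0.2]],[[-0.785,0.123,0.02],[-0.002,0,0.2]],[[-0.785,0.123,0.02],[-0.002,0,0.2]],[[-0.785,0.123,0.1],[-0.002,0,0.2]],[[-0.785,0.123,0.1],[-0.002,0,0.2]]]'
python3 - <<'E'
from h import *
P=optics.camera_params('wrist');s=monitor.get_state()
np.save('w4.npy',dict(P,s=s),allow_pickle=True)
im=optics.read_camera('wrist');cv2.imwrite('pics/w4.png',im[:,:,::-1])
im=optics.read_camera('side');cv2.imwrite('pics/s4.png',im[:,:,::-1])
E
python3 go.py 0.5798 -0.193 0.24 -16.4
```

```text
t: 7.5
tool_pos: [0.5796, -0.1914, 0.2387]
tool_rot: [-0.001, 0.8, 0.6, 0.0]
contact_force: [0.4, 0.3, -0.7]
finger_gap: 0.0077
grasp_force: 30.0
shift [-0.002 -0.004  0.003] turn [ 0.002 -0.001  0.001] F [-0.1 -0.5 -1.1] pos [ 0.5809 -0.1927  0.2408] grip 0.007924084234204024 29.99512642621994
```

View pics/w4.png

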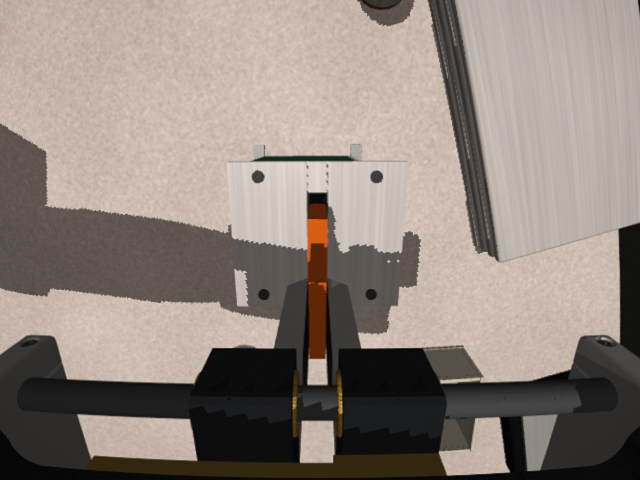

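The far end of the slot shows at columns ~308–327, row ~193, with the cartridge at 309–326 directly over it. I'll compute the residual offset.

```bash
python3 - <<'E'
from h import *
from scipy.spatial.transform import Rotation as Ro
P=np.load('w4.npy',allow_pickle=True).item();s=P['s']
g=cv2.cvtColor(cv2.imread('pics/w4.png'),cv2.COLOR_BGR2GRAY)
print(g[196:202,300:336:1].mean(0).astype(int));print(g[186:206,317])
R=Ro.from_quat(s['tool_rot'],scalar_first=True)
row=g[196:202].mean(0);d=np.diff(row)
l=300+np.argmin(d[300:317])+1-.0; r=318+np.argmax(d[318:335])+1-.0;print(l,r)
for px in ((l-.5,199),(r-.5,199),((l+r)/2-.5,192.5),(258,177),(377,177),(264,295),(371,295)):
    print(px,(R.inv().apply(plane(P,[px],.13)[0]-s['tool_pos'])*1000).round(1))
E
```

```text
[201 203 204 203 203 202 164  79  40  27  11  10   8   9   9   9  10   9
   9   8   8   9  12  14  14  16  41 107 178 206 203 200 199 199 200 198]
[214 214 215 214 216 215 144  52  11   9   9  10  10   9   8  11  10  25
  41  47]
307.0 328.0
(np.float64(306.5), 199) [ 34.4  -8.7 108.8]
(np.float64(327.5), 199) [ 34.4   8.5 108.8]
(np.float64(317.0), 192.5) [ 3.980e+01 -1.000e-01  1.088e+02]
(258, 177) [ 52.5 -47.9 108.9]
(377, 177) [ 52.5  48.5 108.7]
(264, 295) [-52.  -47.6 108.7]
(371, 295) [-51.9  48.1 108.5]
```

```bash
python3 -m inch '[[[-0.003,0,0.06],[0,0,0]],[[-0.003,0,0.11],[0,0,0]],[[-0.003,0,0.12],[0,0,0]],[[-0.003,0,0.128],[0,0,0]],[[-0.003,0,0.136],[0,0,0]],[[-0.003,0,0.144],[0,0,0]],[[-0.003,0,0.152],[0,0,0]],[[-0.003,0,0.152],[0,0,0]]]'
```

```text
t: 8.6
tool_pos: [0.5804, -0.1954, 0.2028]
tool_rot: [0.001, 0.801, 0.599, 0.001]
contact_force: [-1.5, 0.5, 1.7]
finger_gap: 0.0076
grasp_force: 30.0
```

```bash
python3 -m inch '[[[0,0,0.008],[0,0,0]],[[0,0,0.016],[0,0,0]],[[0,0,0.02],[0,0,0]],[[0,0,0.02],[0,0,0]]]';python3 go.py 0.5798 -0.193 0.24 -16.4
```

```text
t: 9.1
tool_pos: [0.5797, -0.195, 0.1969]
tool_rot: [0.0, 0.801, 0.599, 0.0]
contact_force: [-1.9, 0.3, -0.3]
finger_gap: 0.0077
grasp_force: 30.0
shift [ 0.008 -0.002 -0.172] turn [ 0.    -0.    -0.001] F [-1.9  0.3 -0.3] pos [ 0.5797 -0.195   0.1969] grip 0.007730638325008198 30.00710964202881
```

```bash
python3 -m inch '[[[0.004,-0.002,0.008],[0,0,0]],[[0.004,-0.002,0.016],[0,0,0]],[[0.004,-0.002,0.024],[0,0,0]],[[0.004,-0.002,0.032],[0,0,0]],[[0.004,-0.002,0.032],[0,0,0]]]'
```

```text
t: 9.72
tool_pos: [0.58, -0.1941, 0.1896]
tool_rot: [0.001, 0.801, 0.599, 0.001]
contact_force: [-4.3, 1.3, 2.0]
finger_gap: 0.008
grasp_force: 30.0
```

```bash
python3 -m inch '[[[0,-0.002,0.008],[0,0,0]],[[0,-0.002,0.016],[0,0,0]],[[0,-0.002,0.024],[0,0,0]],[[0,-0.002,0.032],[0,0,0]],[[0,-0.002,0.032],[0,0,0]]]'
```

```text
t: 10.35
tool_pos: [0.5799, -0.1939, 0.1809]
tool_rot: [0.001, 0.801, 0.599, 0.001]
contact_force: [-2.4, 1.3, 0.2]
finger_gap: 0.0077
grasp_force: 30.0
```

```bash
python3 -m inch '[[[0,-0.002,0.01],[0,0,0]],[[0,-0.002,0.02],[0,0,0]],[[0,-0.002,0.03],[0,0,0]],[[0,-0.002,0.04],[0,0,0]],[[0,-0.002,0.05],[0,0,0]],[[0,-0.002,0.06],[0,0,0]],[[0,-0.002,0.06],[0,0,0]]]'; python3 - <<'E'
from h import *
im=optics.read_camera('side');cv2.imwrite('pics/s5.png',cv2.resize(im[220:370,290:440,::-1],None,fx=4,fy=4))
E
```

```text
t: 11.22
tool_pos: [0.5795, -0.194, 0.166]
tool_rot: [0.001, 0.801, 0.598, 0.001]
contact_force: [-3.5, 2.0, -0.1]
finger_gap: 0.008
grasp_force: 30.0
```

View pics/s5.png

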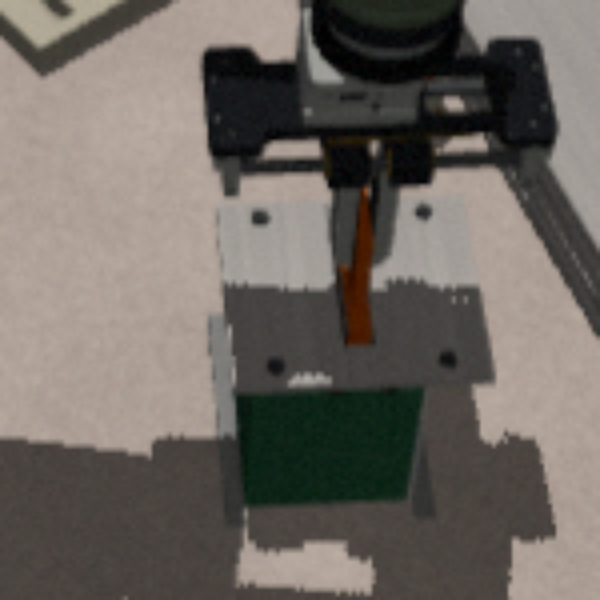

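The side view shows the body well into the slot (at ~(360,340)), still straight and held by the tongue. I'll continue down to the release depth.

```bash
python3 -m inch '[[[0,-0.002,0.015],[0,0,0]],[[0,-0.002,0.03],[0,0,0]],[[0,-0.002,0.045],[0,0,0]],[[0,-0.002,0.06],[0,0,0]],[[0,-0.002,0.075],[0,0,0]],[[0,-0.002,0.09],[0,0,0]],[[0,-0.002,0.105],[0,0,0]],[[0,-0.002,0.12],[0,0,0]],[[0,-0.002,0.124],[0,0,0]],[[0,-0.002,0.124],[0,0,0]]]'
```

```text
t: 12.52
tool_pos: [0.5794, -0.1939, 0.1355]
tool_rot: [0.001, 0.801, 0.598, 0.001]
contact_force: [-2.7, -0.1, -1.1]
finger_gap: 0.0078
grasp_force: 30.0
```

```bash
python3 -m inch '[[[0,0,0.006],[0,0,0]],[[0,0,0.006],[0,0,0]]]'; python3 -m inch '[[[0,0,0.006],[0,0,0]],[[0,0,0.006],[0,0,0]],[[0,0,0.006],[0,0,0]],[[0,0,0.006],[0,0,0]],[[0,0,0.006],[0,0,0]],[[0,0,0.006],[0,0,0]]]' 0.4; python3 -m inch '[[[0,0,-0.15],[0,0,0]],[[0,0,-0.4],[0,0,0]],[[0,0,-0.6],[0,0,0]],[[0,0,-0.6],[0,0,0]]]'
python3 - <<'E'
from h import *
a=optics.read_camera('wrist')[100:420,100:540,::-1];b=optics.read_camera('side')[230:370,310:440,::-1]
b=cv2.resize(b,None,fx=2.28,fy=2.28);o=np.zeros((320,a.shape[1]+b.shape[1],3),np.uint8);o[:,:440]=a;o[:b.shape[0],440:]=b
cv2.imwrite('pics/f6.png',o)
E
```

```text
t: 12.78
tool_pos: [0.5794, -0.1939, 0.134]
tool_rot: [0.001, 0.801, 0.599, 0.001]
contact_force: [-2.3, 0.6, 1.2]
finger_gap: 0.0078
grasp_force: 30.0
t: 13.52
tool_pos: [0.5793, -0.1939, 0.1325]
tool_rot: [0.001, 0.801, 0.599, 0.001]
contact_force: [-0.7, 0.3, 0.9]
finger_gap: 0.0375
grasp_force: 0.0
t: 14.02
tool_pos: [0.5817, -0.1952, 0.2891]
tool_rot: [0.007, 0.801, 0.599, 0.004]
contact_force: [0.1, -0.7, 0.1]
finger_gap: 0.0377
grasp_force: 0.0
```

View pics/f6.png

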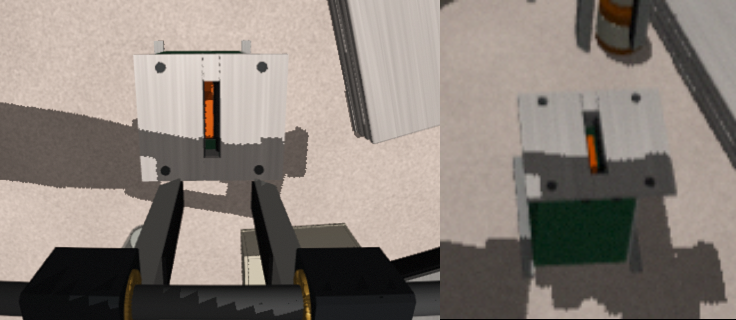

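The tongue is now below the lid, seen in the slot at wrist-crop (210,110). I'll check that its height matches a cartridge standing on the floor.

```bash
python3 - <<'E'
from h import *
M={}
for n in('wrist','top'):
    P=optics.camera_params(n);im=optics.read_camera(n)[:,:,::-1].copy()
    hsv=cv2.cvtColor(im,cv2.COLOR_BGR2HSV);m=cv2.inRange(hsv,(2,120,25),(22,255,255))
    w=np.zeros_like(m)
    if n=='wrist': w[160:270,290:330]=1
    else: w[195:235,385:430]=1
    ys,xs=np.nonzero(m*w);print(n,len(xs),xs.min() if len(xs) else '',xs.max() if len(xs) else '',ys.min() if len(xs) else '',ys.max() if len(xs) else '')
    M[n]=(P,xs,ys,hsv)
P,xs,ys,hsv=M['wrist']
print([(r,hsv[r,310].tolist()) for r in range(176,262,5)])
s=monitor.get_state();r=ys.max()
for z in(.145,.13,.115,.1,.08): print(z,plane(P,[(xs.mean(),r+.5)],z)[0].round(4))
a=np.radians(73.6);print('expected near end',np.array([.5799,-.1939])+(1.7-20)/1000*np.array([np.cos(a),np.sin(a)]))
P,xs,ys,_=M['top']
if len(xs):
  for z in(.13,.115,.1): print('top',z,plane(P,[(xs.max(),ys.mean()),(xs.min(),ys.mean())],z).round(4).tolist())
E
```

```text
wrist 563 309 318 183 240
top 0    
[(176, [14, 20, 221]), (181, [11, 20, 222]), (186, [11, 237, 98]), (191, [11, 242, 98]), (196, [10, 229, 68]), (201, [10, 223, 63]), (206, [11, 231, 168]), (211, [11, 227, 172]), (216, [11, 228, 173]), (221, [11, 227, 165]), (226, [10, 226, 105]), (231, [10, 226, 161]), (236, [11, 227, 154]), (241, [15, 50, 51]), (246, [68, 74, 38]), (251, [71, 66, 31]), (256, [10, 19, 41]), (261, [13, 21, 87])]
0.145 [ 0.5734 -0.2023  0.145 ]
0.13 [ 0.5721 -0.2066  0.13  ]
0.115 [ 0.5707 -0.2108  0.115 ]
0.1 [ 0.5693 -0.2151  0.1   ]
0.08 [ 0.5675 -0.2207  0.08  ]
expected near end [ 0.57473315 -0.21145545]
```

```bash
python3 -c "
from rig import ctrl
print(ctrl.close_job())"
```

```text
the job is handed in; nothing more can be done
None
```

The orange cartridge is posted through the lid slot and stands on the box floor, tongue up, its top measured about 15 mm below the lid. The grey and blue cartridges were still in the rack after the lift, no reading showed more than about 5 N on the tool, and the job was handed in at about 14 s.

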